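# Click the sliding bottle stop home beside the soju bottle

### The arm

A 6-joint arm with a two-finger parallel gripper is mounted at the origin on the work surface. World frame = base frame: x ahead of the robot, y to its left, z up, the work surface at z = 0. Lengths are in m, angles in degrees, forces in N, time in s.
With the tool pointing down it reaches from about 0.4 to 0.825 m from the base axis. Payload 7 kg.
Tool frame: the origin (TCP) lies at the very end of the fingers, on their centre line; the grasp point (between the pads) lies 19 mm behind it (r.hold_point_z is the distance from the TCP to the grasp point, in m); x points along the fingers, y is the direction in which the jaws open and shut, and the axes are right-handed (so a half turn about x gives the same grasp; the last joint's range is limited). The gripper opens to 88 mm and grips with 3 to 60 N. Pads are 19 mm wide; open, the fingers measure 130 mm over their backs; the gripper's body (78 mm by 193 mm) begins 47 mm behind the grasp point.
Start: joints at [-57.175, 20.546, 0.682, 0, -70.136, -16.507], TCP at [0.19, -0.648, 0.227] pointing down, gripper open.
Joint ranges: [-176.03, 176.03], [-82.01, 121.73], [-58.28, 71.71], [-173.87, 95.51], [-174.79, -0.11], [-173.66, 173.66]. Speed limits (degrees/s): [136.94, 136.94, 172.46, 180, 180, 180].

### API

Orientations are given as [roll, pitch, yaw] about the fixed x, y, z axes, in that order (R = Rz(yaw) Ry(pitch) Rx(roll)).
In Python, from plant import r gives the robot as it stands. The module is installed in compiled form; this text tells all that it offers.
- The arm moves only by the shell command python3 -m creep 'ROWS' [FORCE]. ROWS is JSON, a list of rows, each a list of 7 numbers: the turn, a rotation vector about the tool's x, y, z in rad, then the shift along the tool's x, y, z in cm, then the opening in per cent of the stroke, from 0 (shut) to 100 (fully open). In form: [[rx, ry, rz, x, y, z, fingers], ...]. A call has 1 to 8 rows; each row shifts and turns the commanded pose from where the row before left it, along the tool's axes as they then stand; what a row does not reach is not made up. A row lasts 1/10 s, in which the tool goes at most 50 mm and 8.59 degrees, less where a joint would pass 70% of its speed; a pose out of reach is approached as far as the arm can. A call is refused whole if a number of a shift passes 5 or a number of a turn 0.15, either way. A call with a gripper value outside its range is refused whole. The fingers move at their own pace and stop on an object; FORCE is the grip in N (left out, the last holds). Time passes only in rows, so rows that do not move let the fingers close. It gives the time, the measured TCP pose, the force and the opening at its end, in the units of the state.
- r.get_state(): the state, without advancing time (a new reading comes with each control period).
- r.capture(name): name is "side" or "top" or "wrist"; returns (picture, depth): 420x560x3 uint8, blue, green, red; 420x560 float32, m along the optical axis (not along the pixel's ray), 0 where there is no reading.
- r.camera_info(name): a dict with "fovy" (degrees; the focal length in pixels is half the picture's height over the tangent of half this angle, whatever the lens; pixels are square), "cx", "cy" (the principal point, pixels), "camera_from_world" (4x4, takes a point from world to camera coordinates). Camera axes: x right, y down, z forward; pixel columns grow to the right and rows downward; lengths in m; the calibration is good to about 2 mm. A picture is of the moment at which its call begins: read the wrist's pose just before it. camera_info takes no time and is no camera call; for the wrist camera it gives the pose at the moment of the call.
- r.close_job(): hands the job in, once; it reports no verdict.
Trained networks look in the newest picture that a camera, given by its name, has taken for a name from the list of things; names that differ only in an ending like _2 or _b are one class to them, and where a whole thing is asked for, a point or a joint stands for the part that bears it (a point fixed in the world has none). Each returns a list of dicts, best first, with "score" (0 to 1); they miss things now and then, are a little off and sometimes report something else, mostly with a low value. They report only what shows in the picture. A call takes as long as a camera call. They do not tell look-alikes from the thing itself.
- r.look_for(query, camera): "rect" ([left, top, right, bottom] in pixels, round what is visible of it).
- r.masks_of(query, camera): "pixels" (420x560 bool, what is visible of it) and "rect" ([left, top, right, bottom] in pixels, round what is visible of it).
The state is a dict: "time_s": time; "joints": joint angles; "qd": joint speeds; "joint_torque": joint torques, N m; "tcp_pos": TCP position; "eef_rot": TCP orientation; "contact_force": force on the tool from outside, world axes, zero at the start; "moment": the same for the moment, N m; "gripper_width": finger opening in m.
Only numpy, scipy, OpenCV 4.12 (cv2) and the standard library are available. Lean on these libraries where they do the work, as an engineer would, in place of code of your own. Each camera call takes 0.05 s, during which the arm holds its last target. There are 200 camera calls.

### The job

Secure the green bottle before the shelf is rolled back into the cabinet: with your fingertips, push the orange bottle stop along its aluminium rail towards the bottle until it clicks into its detent, the notch in the rail, and leave it there. Only push it, do not grip it, do not run on past the notch and ram the bottle, and leave the other things on the shelf standing where they are.

Things in the scene. Friction and masses are not known exactly. Their poses are not given: they have to be found in the camera images.
- bottle_bay: white tray 220 x 390 x 10 mm fixed to the shelf; origin at the centre of its underside. Its y axis runs along the rail, from tuna can to bottle, its x axis away from the robot at yaw 0. The aluminium rail (24 mm wide, top 28 mm above the shelf) runs along y at x = -75 mm. A wire gallery 90 mm high stands along x = +88 mm, a steel cheek 100 mm high beyond the bottle, inner face at y = +163.5 mm
- bottle_stop (a joint): travel of the orange bottle stop along the rail, m, growing along the tray's +y (towards the bottle), 0 to 0.270; starts at 0.02 to 0.11, detent at 0.1865. It slides with about 2.5 N of friction; within 4 mm of the notch a sprung ball under it drops in and pulls it home (the push needed dips to nothing); then about 14 N would force it out either way
- stop_centre (a point): point on the rail's top under the middle of the bottle stop; meets detent when it is home. The stop: an orange carriage 44 mm wide, 70 mm long, block top 50 mm above the shelf, with a clear orange-trimmed plate (6 mm thick, top 101 mm above the shelf) across its leading end, reaching 143 mm across the tray; leading face 35 mm ahead of this point
- push_face (a point): centre of the upper part of the upright rear face of the bottle stop, 35 mm behind its centre, 63 mm above the shelf. This flat face (40 mm wide across the rail, from 29 to 84 mm above the shelf) looks along the tray's -y and is meant to be pushed along +y; behind it the rail is free
- detent (a point): the notch across the top of the rail, 8 mm wide, seen as a dark line before the stop covers it; point in its middle at the rail's top, 28 mm above the shelf
- bottle_place (a point): middle of the bottle's place on the tray, on its top (10 mm above the shelf)
- soju_bottle: green glass bottle, 65 mm across, 215 mm tall, standing loose on the tray between the stop and the end cheek; 3 mm or more is left between it and the stop in its detent; origin at the centre of its underside
- tuna_can: steel tuna can, 75 mm across, 38 mm high, standing loose on the tray behind the stop's plate; origin at the centre of its underside
- can_rack: clear acrylic slotted rack 110 x 200 mm, 70 mm high, fixed to the shelf on one side of the tray; origin at the centre of its underside
- can_a: red crushed can 84 x 25 x 114 mm standing loose in the rack; origin at the centre of its underside
- can_b: blue crushed can, as can_a
- can_c: yellow crushed can, as can_a
- egg_carton: clear egg carton 104 x 152 x 64 mm, loose on the other side of the tray; origin at the centre of its underside
- bottle_cap: red plastic bottle cap, 29 mm across, 13 mm high, loose on the shelf in front of the tray; origin at the centre of its underside
Things that resemble listed ones, but are neither listed nor needed, are in the scene too. Several things have the shape of the soju_bottle; the one meant has the colours described above.

How it is judged:
By the outcome, as a careful person would: the job done as asked, in the order asked, and still so for the second after the job is handed in, with the robot touching nothing.
It also fails if it takes over 40 s, if anything falls off the work surface, if the arm or the gripper's body presses on something with over 40 N, if the wrist force passes 120 N, or if a joint passes its speed limit or range.

## Working session

There is one attempt and no reset: what is moved stays moved. The work goes in short steps, Python scripts to look and compute and a shell command to move; the robot and the scene stay as the last step left them, time stands still between calls to the robot, and variables do not carry over. Pictures are saved under pics/ and viewed, about 8 in all and at most 12, crops included, and the job is handed in when it is done.

```bash
mkdir -p pics; cat > h.py <<'E'
import numpy as np, cv2
from plant import r
def cam(n):
    c=r.camera_info(n); f=210/np.tan(np.radians(c["fovy"])/2); return f,c["cx"],c["cy"],np.array(c["camera_from_world"])
def unproj(n,u,v,d):
    f,cx,cy,T=cam(n); p=np.array([(u-cx)/f*d,(v-cy)/f*d,d,1]); return (np.linalg.inv(T)@p)[:3]
def onplane(n,u,v,z):
    f,cx,cy,T=cam(n); W=np.linalg.inv(T); o=W[:3,3]; q=W[:3,:3]@np.array([(u-cx)/f,(v-cy)/f,1]); return o+q*(z-o[2])/q[2]
def proj(n,p):
    f,cx,cy,T=cam(n); q=T@np.append(p,1); return q[0]/q[2]*f+cx,q[1]/q[2]*f+cy
E
python3 - <<'E'
from h import *
ims=[]
for n in("top","side"):
    i,d=r.capture(n); cv2.imwrite(f"pics/{n}0.png",i); np.save(f"{n}0.npy",d)
    for q in("bottle_bay","bottle_stop","soju_bottle","tuna_can","can_rack","egg_carton","bottle_cap"):
        print(n,q,[(round(o["score"],2),[int(x) for x in o["rect"]]) for o in r.look_for(q,n)[:4]])
print(r.get_state())
E
```

```text
top bottle_bay [(0.7, [199, 145, 350, 246])]
top bottle_stop [(0.62, [294, 166, 328, 237])]
top soju_bottle [(0.88, [152, 180, 191, 212]), (0.81, [217, 151, 245, 184]), (0.61, [143, 129, 187, 169])]
top tuna_can [(0.69, [318, 184, 344, 210])]
top can_rack [(0.78, [389, 172, 473, 219])]
top egg_carton [(0.72, [85, 177, 142, 219])]
top bottle_cap []
side bottle_bay [(0.76, [187, 157, 329, 286])]
side bottle_stop [(0.56, [253, 174, 314, 217])]
side soju_bottle [(0.96, [148, 224, 183, 295]), (0.81, [197, 241, 228, 306]), (0.71, [205, 181, 238, 247]), (0.67, [255, 175, 314, 214])]
side tuna_can [(0.6, [271, 172, 297, 190])]
side can_rack [(0.74, [292, 117, 344, 161]), (0.35, [184, 158, 326, 284])]
side egg_carton [(0.61, [133, 306, 211, 382])]
side bottle_cap [(0.67, [136, 308, 212, 381]), (0.43, [257, 171, 313, 212])]
{'time_s': 0.8, 'joints': array([-5.71751071e+01,  2.05442345e+01,  6.82543091e-01, -6.85790599e-05,
       -7.01355662e+01, -1.65072431e+01]), 'qd': array([-0.02307081, -0.08102909,  0.12118087, -0.04446243,  0.06854082,
        0.03337853]), 'joint_torque': array([ 7.61499941e-04, -5.82287407e+01,  2.93291008e+01,  7.00189009e+00,
        1.27078034e-02,  5.67296695e-05]), 'tcp_pos': array([ 0.18963343, -0.64779879,  0.22658948]), 'eef_rot': array([-72.14545633,  89.99725681, -55.82782988]), 'contact_force': array([-0.09921978,  0.19518604, -0.32218902]), 'moment': array([ 0.02842193, -0.04958393,  0.03573401]), 'gripper_width': 0.08759254625705515}
```

View pics/top0.png

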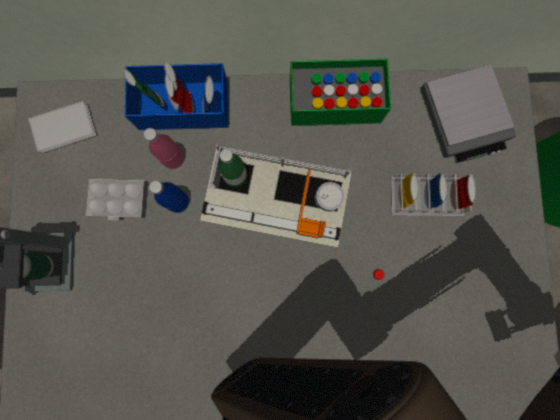

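View pics/side0.png

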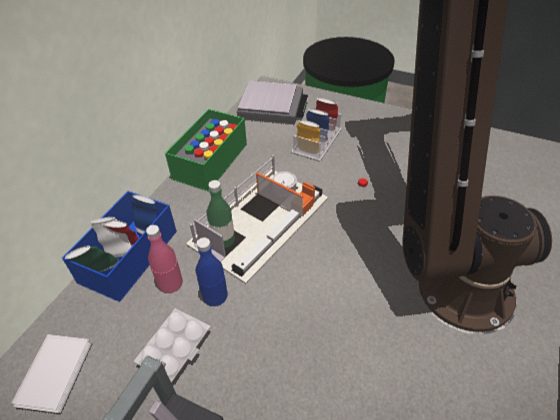

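The top view has +x up and +y left. The tray's green bottle is at (232,165). Its look-alikes are the pink bottle at (163,148), the blue one at (170,197) and a green one in the grey crate at (38,265). The orange stop block is at (311,228), and a dark notch line shows near (253,217). I'll check this in a close crop.

```bash
python3 - <<'E'
from h import *
i=cv2.imread("pics/top0.png"); d=np.load("top0.npy")
c=cv2.resize(i[140:252,195:355],None,fx=5,fy=5,interpolation=cv2.INTER_CUBIC); cv2.imwrite("pics/crop.png",cv2.convertScaleAbs(c,alpha=1.3))
hsv=cv2.cvtColor(i,cv2.COLOR_BGR2HSV)
m=cv2.inRange(hsv,(5,180,100),(18,255,255)); m[:, :290]=0;m[:,340:]=0;m[:160]=0;m[245:]=0
ys,xs=np.nonzero(m); P=np.array([unproj("top",x,y,d[y,x]) for x,y in zip(xs,ys)])
b=P[(abs(P[:,2]-.05)<.006)]; print("block",len(b),b.mean(0),b.min(0),b.max(0))
t=P[P[:,2]>.09]; print("plate",len(t),t.min(0),t.max(0))
print(cam("top")[3])
for n in [(207,209),(253,217),(335,233)]: print(n,onplane("top",*n,.028),unproj("top",*n,d[n[1],n[0]]))
E
```

```text
block 298 [ 0.4887841  -0.088911    0.05053633] [ 0.46407148 -0.11602895  0.04448197] [ 0.6239646  -0.06121189  0.05579762]
plate 140 [ 0.3820668  -0.09011357  0.09695861] [ 0.63099497 -0.00344516  1.14471321]
[[-2.80177114e-02 -9.99596885e-01 -4.59086291e-03  1.25160843e-02]
 [-9.91763996e-01  2.83717787e-02 -1.24896831e-01  5.21988897e-01]
 [ 1.24976734e-01  1.05372918e-03 -9.92159113e-01  1.08799182e+00]
 [ 0.00000000e+00  0.00000000e+00  0.00000000e+00  1.00000000e+00]]
(207, 209) [0.54891018 0.18773625 0.028     ] [0.54879742 0.18760704 0.02875473]
(253, 217) [0.52316341 0.06189671 0.028     ] [0.52396446 0.06226767 0.02166012]
(335, 233) [ 0.47289834 -0.16036586  0.028     ] [ 0.47289914 -0.16036724  0.02799019]
```

View pics/crop.png

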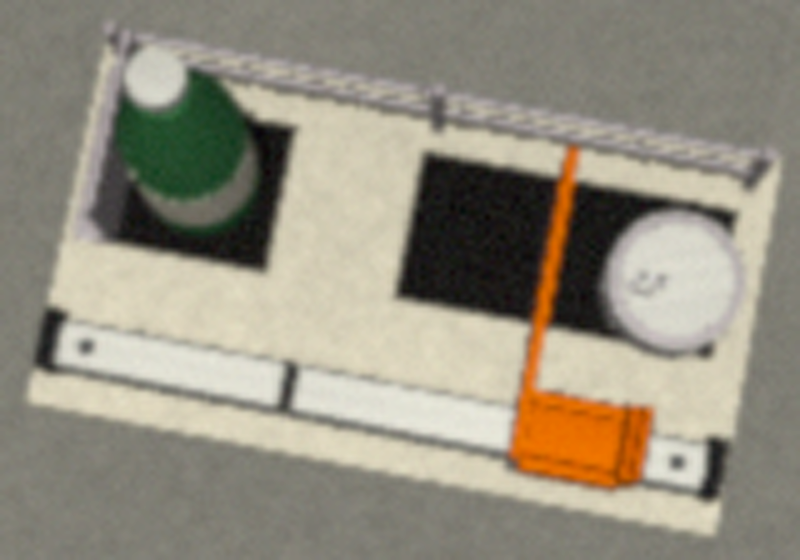

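```bash
python3 - <<'E'
from h import *
from scipy.spatial.transform import Rotation as R
i=cv2.imread("pics/top0.png"); d=np.load("top0.npy")
cp=lambda u,v,z: onplane("top",195+(u+.5)/5-.5,140+(v+.5)/5-.5,z)
A=cp(30,402,.01);B=cp(716,535,.01); e=(A-B)[:2]; print("front edge",A,B,np.hypot(*e))
a=cp(50,342,.028);b=cp(713,468,.028); e2=(a-b)[:2]; print("rail",a,b,np.hypot(*e2))
for q in(e,e2): print("yaw",np.degrees(np.arctan2(-q[0],q[1])))
u=e2/np.hypot(*e2); w=np.array([u[1],-u[0]])
mid=(A+B)[:2]/2; org=mid+w*.11
print("u",u,"org",org)
f=lambda p:(round(float((p[:2]-org)@w)*1e3,1),round(float((p[:2]-org)@u)*1e3,1))
for n,p in dict(railmid=(a+b)/2,notch=cp(288,387,.028),rear84=cp(643,447,.084),rearfoot=cp(640,455,.05),front50=cp(517,433,.05),plateL=cp(567,150,.101),plateNear=cp(524,390,.101)).items(): print(n,p,f(p))
# depth-based: all points near stop
ys,xs=np.mgrid[205:245,290:335]
P=np.array([unproj("top",x,y,d[y,x]) for x,y in zip(xs.ravel(),ys.ravel())])
L=np.c_[(P[:,:2]-org)@w,(P[:,:2]-org)@u,P[:,2]]
for lo,hi in((.045,.056),(.075,.09),(.094,.108)):
    k=L[(L[:,2]>lo)&(L[:,2]<hi)]; print(lo,len(k),np.percentile(k,[3,50,97],axis=0).round(4).tolist())
s=r.get_state(); M=R.from_euler("xyz",s["eef_rot"],degrees=True).as_matrix(); print(M.round(3))
E
```

```text
front edge [0.52119895 0.20883778 0.01      ] [ 0.4366108  -0.16887935  0.01      ] 0.3870728358062013
rail [0.55187504 0.19431234 0.028     ] [ 0.47218292 -0.16632264  0.028     ] 0.3693351088012373
yaw -12.622877001391476
yaw -12.460813478506743
u [0.21577184 0.97644381] org [ 0.58631369 -0.00375569]
railmid [0.51202898 0.01399485 0.028     ] (-76.4, 1.3)
notch [0.52322605 0.06408677 0.028     ] (-76.2, 52.6)
rear84 [ 0.47958694 -0.12245339  0.084     ] (-78.6, -138.9)
rearfoot [ 0.47847131 -0.12448596  0.05      ] (-79.3, -141.2)
front50 [ 0.49214461 -0.05923512  0.05      ] (-80.0, -74.5)
plateL [ 0.63378938 -0.08767156  0.101     ] (64.5, -71.7)
plateNear [ 0.50900085 -0.06097763  0.101     ] (-63.1, -72.6)
0.045 369 [[-0.0975, -0.1552, 0.0465], [-0.0729, -0.1091, 0.0504], [-0.0098, -0.0807, 0.0543]]
0.075 80 [[-0.0954, -0.1413, 0.0773], [-0.0767, -0.1355, 0.0823], [-0.0576, -0.0734, 0.0883]]
0.094 71 [[-0.0957, -0.0776, 0.0979], [-0.0644, -0.0745, 0.101], [-0.0322, -0.0713, 0.104]]
[[ 0.    -0.281  0.96 ]
 [-0.     0.96   0.281]
 [-1.    -0.     0.   ]]
```

```bash
python3 -m creep '[[-0.1335,0,0,0,0,0,0],[-0.1335,0,0,0,0,0,0],[-0.1335,0,0,0,0,0,0],[-0.1335,0,0,0,0,0,0],[-0.1335,0,0,0,0,0,0],[-0.1335,0,0,0,0,0,0],[-0.1335,0,0,0,0,0,0],[-0.1335,0,0,0,0,0,0]]' 10
python3 - <<'E'
from h import *
from scipy.spatial.transform import Rotation as R
s=r.get_state(); M=R.from_euler("xyz",s["eef_rot"],degrees=True).as_matrix(); print(M.round(4),s["joints"])
W=np.linalg.inv(cam("wrist")[3]); print("cam in tool",M.T@(W[:3,3]-s["tcp_pos"]),M.T@W[:3,2])
E
```

```text
time_s: 1.6
tcp_pos: [0.1896, -0.6478, 0.2266]
eef_rot: [-158.4, 90.0, -80.6]
contact_force: [-0.1, 0.2, -0.1]
gripper_width: 0.029
[[ 0.     -0.9775  0.2109]
 [-0.      0.2109  0.9775]
 [-1.     -0.     -0.    ]] [-5.71759890e+01  2.05446950e+01  6.82294813e-01  9.72598839e-05
 -7.01373886e+01  4.50011774e+01]
cam in tool [-0.15723776  0.00108783 -0.07071006] [9.65195267e-01 5.48077518e-04 2.61529724e-01]
```

```bash
python3 -m creep '[[0,0,0,0,-1.44,4.5,0],[0,0,0,0,-1.44,4.5,0],[0,0,0,0,-1.44,4.5,0],[0,0,0,0,-1.44,4.5,0],[0,0,0,0,-1.44,4.5,0],[0,0,0,0,-1.44,4.5,0],[0,0,0,0,-1.44,4.5,0],[0,0,0,0,-1.44,4.5,0]]'
python3 -m creep '[[0,0,0,0,-1.44,4.5,0],[0,0,0,0,-1.44,4.5,0],[0,0,0,0,-1.44,4.5,0],[0,0,0,0,0,0,0],[0,0,0,0,0,0,0]]'
python3 - <<'E'
from h import *
i,d=r.capture("wrist"); cv2.imwrite("pics/w1.png",i); np.save("w1.npy",d)
print(r.get_state()["tcp_pos"])
E
```

```text
time_s: 2.4
tcp_pos: [0.3806, -0.3196, 0.227]
eef_rot: [-99.1, 89.9, -21.6]
contact_force: [1.9, -1.6, 0.6]
gripper_width: 0.0004
time_s: 2.9
tcp_pos: [0.4519, -0.1977, 0.2267]
eef_rot: [-90.5, 90.0, -12.8]
contact_force: [-0.8, 0.5, -0.6]
gripper_width: 0.0006
[ 0.45131114 -0.19853575  0.22659002]
```

View pics/w1.png

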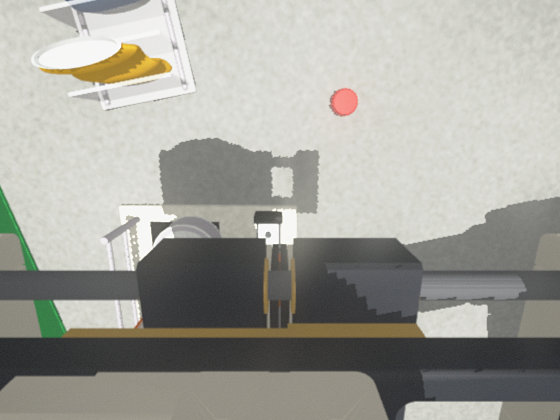

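The wrist view shows the rail's end cap at about (267,217) and the closed fingers at about (280,285). The gripper hides the rest of the tray. I'll measure the rail axis from here.

```bash
python3 - <<'E'
from h import *
from scipy.spatial.transform import Rotation as R
s=r.get_state(); M=R.from_euler("xyz",s["eef_rot"],degrees=True).as_matrix()
d=np.load("w1.npy")
for u,v in((267,226),(267,235),(255,213),(281,212)):
    p=onplane("wrist",u,v,.028); print(u,v,p.round(4),unproj("wrist",u,v,d[v,u]).round(4),"tool",(M.T@(p-s["tcp_pos"])).round(4))
u=np.array([.2158,.9764]);w=np.array([u[1],-u[0]]);org=np.array([.5863,-.0038]);q=s["tcp_pos"][:2]-org
print("tcp tray",q@w,q@u, "tool z ang",np.degrees(np.arctan2(M[1,2],M[0,2])))
E
```

```text
267 226 [ 0.4735 -0.1585  0.028 ] [ 0.4737 -0.1579  0.0261] tool [ 0.1986 -0.0131  0.0439]
267 235 [ 0.4761 -0.1475  0.028 ] [ 0.4759 -0.1479  0.0293] tool [ 0.1986 -0.0132  0.0552]
255 213 [ 0.4837 -0.1771  0.028 ] [ 0.4849 -0.1749  0.0192] tool [ 0.1986 -0.027   0.0279]
281 212 [ 0.4536 -0.1717  0.028 ] [ 0.4543 -0.1682  0.015 ] tool [0.1986 0.0035 0.0267]
tcp tray -0.08977914523151322 -0.21927058069095834 tool z ang 77.58013003754401
```

```bash
python3 -m creep '[[0,0,0,0,-0.65,2.35,0],[0,0,0,0,-0.65,2.35,0],[0,0,0,3,0,0,0],[0,0,0,3,0,0,0],[0,0,0,3,0,0,0],[0,0,0,3,0,0,0],[0,0,0,3,0,0,0],[0,0,0,2.8,0,0,0]]'
python3 -m creep '[[0,0,0,0,0,0,0],[0,0,0,0,0,0,0]]'
python3 - <<'E'
from h import *
for n in("top","side"):
    i,d=r.capture(n); cv2.imwrite(f"pics/{n}1.png",i)
    if n=="side": c=cv2.resize(i[140:300,180:360],None,fx=4,fy=4,interpolation=cv2.INTER_CUBIC); cv2.imwrite("pics/s1.png",c[:600,:])
    else: c=cv2.resize(i[140:252,195:355],None,fx=5,fy=5,interpolation=cv2.INTER_CUBIC); cv2.imwrite("pics/t1.png",c)
E
```

```text
time_s: 3.75
tcp_pos: [0.4734, -0.1572, 0.0475]
eef_rot: [-176.5, 90.0, -99.1]
contact_force: [1.0, 0.9, -0.6]
gripper_width: 0.0002
time_s: 3.95
tcp_pos: [0.4738, -0.1568, 0.0489]
eef_rot: [123.8, 89.9, -158.7]
contact_force: [0.7, 0.3, 0.3]
gripper_width: 0.0007
```

View pics/s1.png

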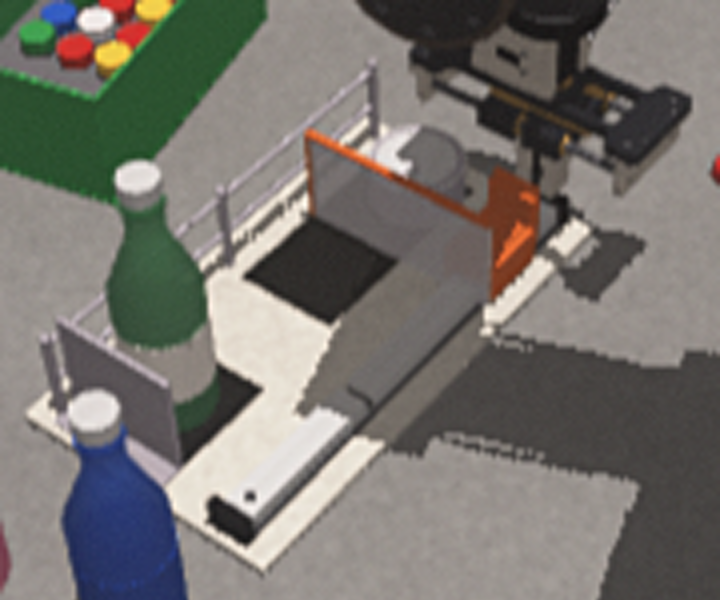

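Side crop: the fingers stand behind the stop's rear face at (515,190), clear of it, with nothing in the way. I'll approach gently until contact.

```bash
python3 -m creep '[[0,0,0,0,0,0.4,0],[0,0,0,0,0,0.4,0],[0,0,0,0,0,0.4,0],[0,0,0,0,0,0.4,0],[0,0,0,0,0,0.2,0],[0,0,0,0,0,0.1,0],[0,0,0,0,0,0,0]]'
python3 -m creep '[[0,0,0,0,0,0.2,0],[0,0,0,0,0,0.2,0],[0,0,0,0,0,0.2,0]]'
python3 -m creep '[[0,0,0,0,0,0.2,0],[0,0,0,0,0,0.2,0],[0,0,0,0,0,0.2,0]]'
python3 -m creep '[[0,0,0,0,0,0.4,0],[0,0,0,0,0,0.4,0],[0,0,0,0,0,0.4,0],[0,0,0,0,0,0.4,0],[0,0,0,0,0,0.4,0],[0,0,0,0,0,0.4,0]]'
python3 - <<'E'
from h import *
i,d=r.capture("side"); cv2.imwrite("pics/side2.png",i); c=cv2.resize(i[140:290,180:360],None,fx=4,fy=4,interpolation=cv2.INTER_CUBIC); cv2.imwrite("pics/s2.png",c)
E
```

```text
time_s: 4.75
tcp_pos: [0.4783, -0.1369, 0.0485]
eef_rot: [110.8, 90.0, -171.6]
contact_force: [0.2, -0.2, 1.3]
gripper_width: 0.0004
time_s: 5.05
tcp_pos: [0.4794, -0.1318, 0.0485]
eef_rot: [151.3, 89.9, -131.2]
contact_force: [0.5, -5.7, -0.6]
gripper_width: 0.0006
time_s: 5.35
tcp_pos: [0.4807, -0.126, 0.0485]
eef_rot: [151.0, 89.9, -131.5]
contact_force: [0.8, -5.6, -0.4]
gripper_width: 0.0005
time_s: 5.95
tcp_pos: [0.4859, -0.1027, 0.0485]
eef_rot: [162.7, 89.9, -119.8]
contact_force: [1.0, -7.8, -0.8]
gripper_width: 0.0006
```

View pics/s2.png

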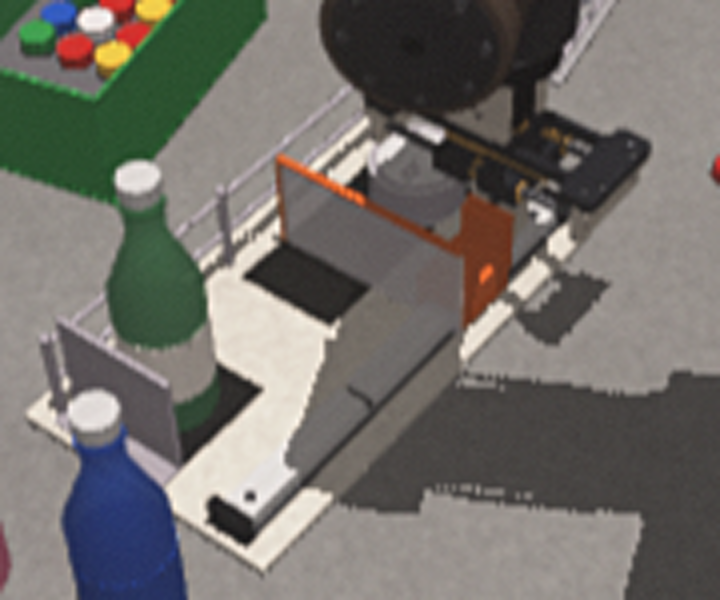

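The push works: the stop moved with 5–8 N showing, and the plate is upright. I'll continue while the notch at crop (362,395) is still uncovered, then measure the gap.

```bash
python3 -m creep '[[0,0,0,0,0,0.8,0],[0,0,0,0,0,0.8,0],[0,0,0,0,0,0.8,0],[0,0,0,0,0,0.8,0],[0,0,0,0,0,0.8,0],[0,0,0,0,0,0.8,0],[0,0,0,0,0,0.8,0],[0,0,0,0,0,0.8,0]]'
python3 -m creep '[[0,0,0,0,0,0.4,0],[0,0,0,0,0,0.2,0],[0,0,0,0,0,0,0],[0,0,0,0,0,0,0]]'
python3 - <<'E'
from h import *
i,d=r.capture("top"); cv2.imwrite("pics/top3.png",i); np.save("top3.npy",d)
c=cv2.resize(i[180:250,215:315],None,fx=8,fy=8,interpolation=cv2.INTER_CUBIC); cv2.imwrite("pics/t3.png",c)
E
```

```text
time_s: 6.8
tcp_pos: [0.5, -0.0403, 0.0485]
eef_rot: [177.4, 89.9, -105.1]
contact_force: [3.5, -10.1, -1.2]
gripper_width: 0.0004
time_s: 7.2
tcp_pos: [0.5012, -0.0336, 0.0485]
eef_rot: [8.6, 90.0, 86.1]
contact_force: [-0.5, -0.1, 0.1]
gripper_width: 0.0008
```

View pics/t3.png

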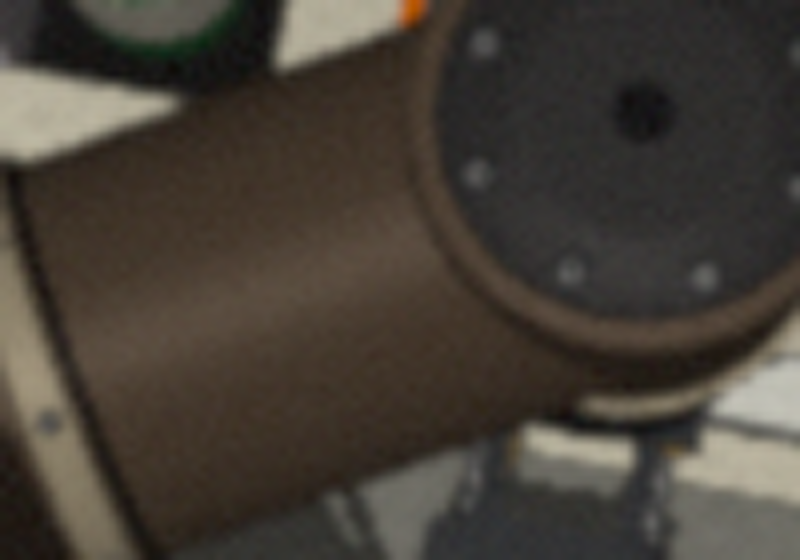

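The arm hides the notch from the top camera; only the plate tip at crop (412,10) shows. The side camera should do.

```bash
python3 - <<'E'
from h import *
i,d=r.capture("side"); cv2.imwrite("pics/side3.png",i); np.save("side3.npy",d)
c=cv2.resize(i[185:285,190:320],None,fx=6,fy=6,interpolation=cv2.INTER_CUBIC); cv2.imwrite("pics/s3.png",c)
E
```

```text
(no output)
```

View pics/s3.png

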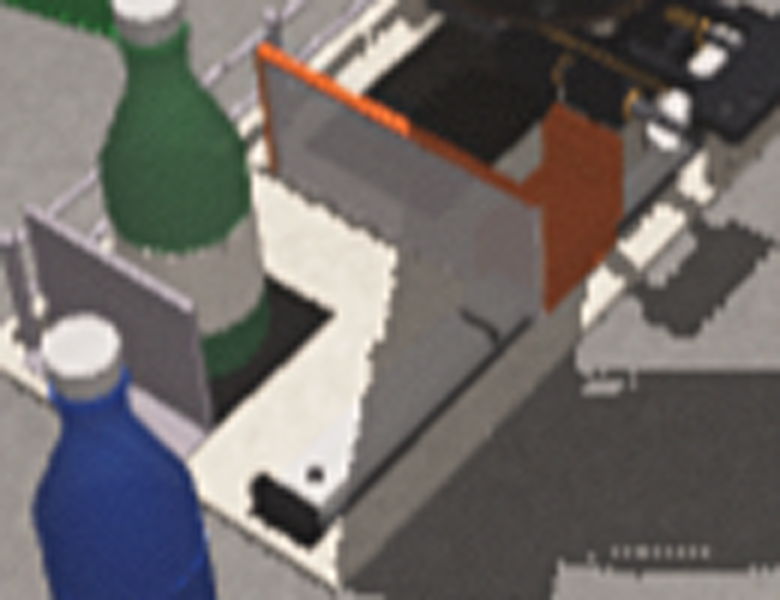

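```bash
python3 - <<'E'
from h import *
u=np.array([.2158,.9764]);w=np.array([u[1],-u[0]]);org=np.array([.5863,-.0038])
f=lambda p:((p[:2]-org)@np.c_[w,u]*1e3).round(1)
cp=lambda x,y,z:onplane("side",190+(x+.5)/6-.5,185+(y+.5)/6-.5,z)
for n,a in dict(notchA=(462,312,.028),notchB=(500,342,.028),notchmid=(482,324,.028),plnear=(543,207,.101),plfar=(260,48,.101),plmid=(408,135,.101),plbot=(546,310,.029)).items(): print(n,f(cp(*a)))
s=r.get_state();print("tcp",f(s["tcp_pos"]))
E
```

```text
notchA [-69.3  56.1]
notchB [-94.3  59.9]
notchmid [-81.1  56.3]
plnear [-101.    34.2]
plfar [66.4 32. ]
plmid [-25.1  35.1]
plbot [-100.3   32.9]
tcp [-76.7 -47.4]
```

The remaining travel is about 55–58 mm: the top view gives 55.5 and the side view 58. I'll move 46 mm, then creep while watching the force.

```bash
python3 -m creep '[[0,0,0,0,0,0.7,0],[0,0,0,0,0,0.7,0],[0,0,0,0,0,0.7,0],[0,0,0,0,0,0.7,0],[0,0,0,0,0,0.7,0],[0,0,0,0,0,0.6,0],[0,0,0,0,0,0.4,0],[0,0,0,0,0,0.1,0]]'
for k in 1; do :; done
python3 -m creep '[[0,0,0,0,0,0.1,0],[0,0,0,0,0,0.1,0]]'
python3 -m creep '[[0,0,0,0,0,0.1,0]]'
python3 -m creep '[[0,0,0,0,0,0.1,0]]'
```

```text
time_s: 8.1
tcp_pos: [0.5111, 0.011, 0.0485]
eef_rot: [162.3, 90.0, -120.2]
contact_force: [1.1, -5.3, 0.4]
gripper_width: 0.0001
time_s: 8.3
tcp_pos: [0.5115, 0.0128, 0.0486]
eef_rot: [169.4, 90.0, -113.1]
contact_force: [2.0, -6.0, -0.6]
gripper_width: 0.0004
time_s: 8.4
tcp_pos: [0.5117, 0.0137, 0.0486]
eef_rot: [167.4, 90.0, -115.1]
contact_force: [2.1, -4.1, -1.5]
gripper_width: 0.0008
time_s: 8.5
tcp_pos: [0.512, 0.0149, 0.0486]
eef_rot: [-169.5, 90.0, -92.0]
contact_force: [1.3, -2.3, -0.2]
gripper_width: 0.0003
```

```bash
python3 -m creep '[[0,0,0,0,0,0.1,0]]'
python3 -m creep '[[0,0,0,0,0,0.1,0]]'
```

```text
time_s: 8.6
tcp_pos: [0.5122, 0.0161, 0.0486]
eef_rot: [35.7, 90.0, 113.2]
contact_force: [0.3, -1.9, 0.4]
gripper_width: 0.0005
time_s: 8.7
tcp_pos: [0.5124, 0.0174, 0.0485]
eef_rot: [12.7, 90.0, 90.2]
contact_force: [-0.3, 0.2, -1.1]
gripper_width: 0.0004
```

The force has dipped to nothing. I'll hold still, then creep forward to confirm the stop is held against a light touch, well below 14 N.

```bash
python3 -m creep '[[0,0,0,0,0,0,0]]'
python3 -m creep '[[0,0,0,0,0,0.1,0]]'
python3 -m creep '[[0,0,0,0,0,0.1,0]]'
```

```text
time_s: 8.8
tcp_pos: [0.5125, 0.0175, 0.0486]
eef_rot: [-4.2, 90.0, 73.3]
contact_force: [-1.0, -0.1, 0.4]
gripper_width: 0.0002
time_s: 8.9
tcp_pos: [0.5126, 0.0183, 0.0485]
eef_rot: [26.7, 90.0, 104.2]
contact_force: [0.2, -0.2, 0.2]
gripper_width: -0.0001
time_s: 9.0
tcp_pos: [0.5128, 0.0191, 0.0486]
eef_rot: [136.9, 90.0, -145.6]
contact_force: [0.3, -2.0, 1.0]
gripper_width: 0.0003
```

```bash
python3 -m creep '[[0,0,0,0,0,0.05,0]]'
python3 -m creep '[[0,0,0,0,0,0.05,0]]'
python3 -m creep '[[0,0,0,0,0,0,0]]'
```

```text
time_s: 9.1
tcp_pos: [0.5129, 0.0195, 0.0485]
eef_rot: [144.3, 90.0, -138.2]
contact_force: [-0.1, -2.1, 0.2]
gripper_width: 0.0004
time_s: 9.2
tcp_pos: [0.5129, 0.0198, 0.0485]
eef_rot: [145.5, 90.0, -136.9]
contact_force: [-0.1, -2.6, 1.0]
gripper_width: 0.0005
time_s: 9.3
tcp_pos: [0.513, 0.0199, 0.0486]
eef_rot: [141.9, 90.0, -140.6]
contact_force: [0.3, -2.2, 1.5]
gripper_width: 0.0004
```

```bash
python3 -m creep '[[0,0,0,0,0,0.05,0]]'
python3 -m creep '[[0,0,0,0,0,0.05,0]]'
```

```text
time_s: 9.4
tcp_pos: [0.513, 0.0202, 0.0485]
eef_rot: [143.8, 90.0, -138.7]
contact_force: [0.6, -4.7, 0.9]
gripper_width: 0.0006
time_s: 9.5
tcp_pos: [0.5131, 0.0206, 0.0485]
eef_rot: [149.6, 90.0, -132.9]
contact_force: [-0.3, -5.0, 1.0]
gripper_width: 0.0003
```

The force rises again past the dip, so the stop is seated. I'll back off, lift, move the arm aside and check.

```bash
python3 -m creep '[[0,0,0,0,0,-0.5,0],[0,0,0,0,0,-1.5,0],[0,0,0,0,0,-1.5,0],[0,0,0,-3,0,0,0],[0,0,0,-4,0,0,0],[0,0,0,-4,0,0,0],[0,0,0,-4,0,0,0],[0,0,0,-3,0,0,0]]'
python3 -m creep '[[0,0,0,0,0,-4.5,0],[0,0,0,0,0,-4.5,0],[0,0,0,0,0,-4.5,0],[0,0,0,0,0,-4.5,0],[0,0,0,0,0,-4.5,0],[0,0,0,0,0,-4.5,0],[0,0,0,0,0,-4.5,0],[0,0,0,0,0,-3,0]]'
python3 -m creep '[[0,0,0,0,0,0,0],[0,0,0,0,0,0,0]]'
python3 - <<'E'
from h import *
u=np.array([.2158,.9764]);w=np.array([u[1],-u[0]]);org=np.array([.5863,-.0038])
i,d=r.capture("top"); cv2.imwrite("pics/top4.png",i)
o=cv2.imread("pics/top0.png"); d0=np.load("top0.npy")
hsv=lambda im:cv2.inRange(cv2.cvtColor(im,cv2.COLOR_BGR2HSV),(5,180,100),(18,255,255))
for im,dd in((o,d0),(i,d)):
    m=hsv(im);m[:160]=0;m[245:]=0;m[:,:200]=0;m[:,350:]=0
    ys,xs=np.nonzero(m);P=np.array([unproj("top",x,y,dd[y,x]) for x,y in zip(xs,ys)])
    L=(P[:,:2]-org)@np.c_[w,u]*1e3
    for lo,hi in((.046,.055),(.097,.106)):
        k=(P[:,2]>lo)&(P[:,2]<hi);print(lo,k.sum(),np.percentile(L[k],[5,50,95],axis=0).round(1).tolist())
c=cv2.resize(i[140:252,195:355],None,fx=5,fy=5,interpolation=cv2.INTER_CUBIC); cv2.imwrite("pics/t4.png",cv2.convertScaleAbs(c,alpha=1.3))
E
```

```text
time_s: 10.3
tcp_pos: [0.5059, -0.0142, 0.2313]
eef_rot: [-59.2, 89.8, 18.3]
contact_force: [0.3, 0.3, -0.1]
gripper_width: 0.0005
time_s: 11.1
tcp_pos: [0.4292, -0.353, 0.2284]
eef_rot: [12.8, 90.0, 90.1]
contact_force: [0.5, -0.7, -0.5]
gripper_width: 0.0006
time_s: 11.3
tcp_pos: [0.4299, -0.351, 0.2281]
eef_rot: [53.6, 90.0, 131.0]
contact_force: [0.3, 0.4, 0.5]
gripper_width: 0.0007
0.046 286 [[-96.8, -126.8], [-77.5, -104.9], [-58.8, -82.0]]
0.097 133 [[-90.8, -77.6], [-11.7, -74.6], [50.1, -72.0]]
0.046 280 [[-96.0, 34.5], [-77.1, 56.5], [-58.5, 79.3]]
0.097 130 [[-84.0, 82.1], [-7.8, 84.8], [52.7, 88.0]]
```

View pics/t4.png

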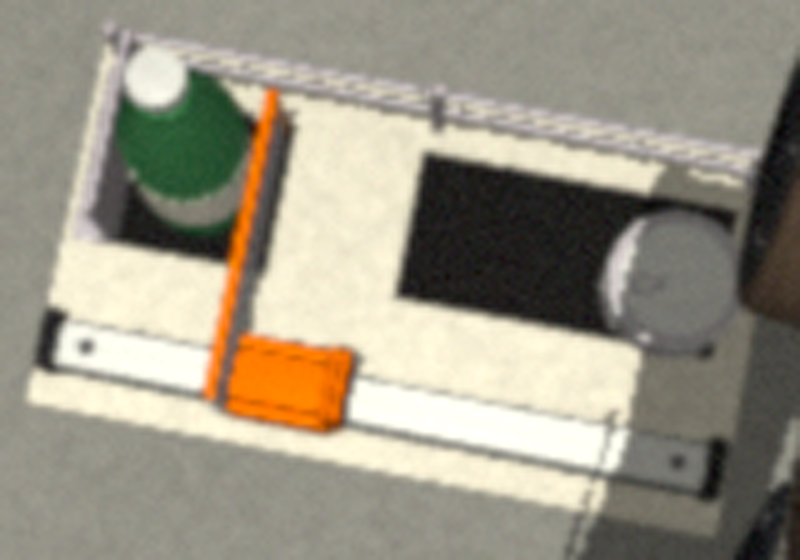

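```bash
python3 -c "
from plant import r
print(r.close_job())"
```

```text
the job is handed in; nothing more can be done
None
```

The orange stop is home in its detent and the job is handed in at about 11.4 s of the 40 s allowed.

**What I did:** I pushed the stop with closed fingertips on its rear face, about 160 mm along the rail. Near the notch I crept 1 mm at a time. I then backed off, lifted and moved the arm clear.

**Checks that agreed:**
- **Click:** the push force dropped from about 6 N to zero about 2–3 mm before home, then contact came back and the force rose to 5 N with the stop seated.
- **Position:** in the last top view the plate had moved 159.4 mm, which puts the stop's centre at 52.8 mm along the tray; the notch measured 52.6 mm.
- **Bottle and tuna can:** the bottle and tuna can stand where they were in the first picture.

**Checks that disagreed or were left out:**
- **Notch position:** the side camera put the notch about 4 mm further on (56–57 mm), so I relied on the force dip to settle it.
- **Travel:** the block itself measured 161.4 mm of travel, 2 mm more than the plate and within calibration.
- **Hold test:** the 5 N push does not prove the stop is held, because sliding alone also read 5–8 N.
- **Cans, egg carton and cap:** I did not check these in a final picture, and none of the force readings suggested contact with them.

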